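Change hold on a fold-down hook and dock the roll stamp

TASK

Move the roll stamp from the dock that has walls at its ends to the dock that has walls along its sides; the docks leave different sides of the handle free, so use the fold-down hook to change your hold. Fold the hook down, hang the stamp on it by its slot and let go, then take it again across the ends of its handle and stand it upright and fully down in the other dock. With the stamp let go there, fold the empty hook flat up again; do not disturb the other things on the table.

Things in the scene. Friction and masses are not known exactly. Their poses are not given: they have to be found in the camera images.
- stamp: Roll stamp, wooden hand tool, 127 mm tall, 0.28 kg, upright in end_wall_dock with the dock's x, y axes. Origin: centre of underside. Foot 30 (x) x 54 (y), to z 40; slab to z 48; slotted neck 20 (x) x 40 (y) to z 82; plain handle block 26 (x) x 50 (y), z 82 to 127, to be held across x (its sides) or across y (its ends). Same after a half turn about z.
- stamp_slot (a point): Middle of the ceiling of the stamp's slot (the handle's underside), 82 mm above the stamp's origin. The slot runs right through the neck along the stamp's x, 26 mm wide (y), 34 mm tall (z 48 to 82); the hook's arm goes in it.
- hook_board: Fixed upright plywood board 160 mm wide (y), 225 tall, 14 thick, a steel fold-down hook in the middle of its front. Origin: bottom middle of the front face; x points into the board (front looks to -x), z up. Hinge pin along y at x -18, y 0, z 155 mm; its bracket, 19 mm wide, reaches x -26, z 164. Foot plate behind, and 15 mm out in front.
- hook_arm (a joint): Hook hinge, rad: 0 = folded up flat, arm upright before the board, knob above the board's top edge; 1.571 = folded down, arm level, pointing straight out (board's -x). Stops at both ends; stiff (about 0.10 N m), stays where left. Arm: square bar 8 x 8 mm; folded down its top face is at z 159 mm.
- hook_knob (a point): Centre of the knob at the arm's end, 85 mm from the hinge pin: a cylinder 16 mm in diameter, 14 mm long along the board's y, pinched across its two ends from above; it turns between the fingers as the arm swings. Folded down it stands 4 mm above the arm, so a hung thing is lifted over it.
- end_wall_dock: Fixed plywood dock, the stamp's start. Base 54 (x) x 78 (y) mm, origin under its centre, floor at z 8, room for the foot 38 (x) x 62 (y). Tall walls at both y ends: inner faces y +-31, flaring outward above z 123, top about 136 (level with the docked handle's top). Low lips, top z 21, along the x sides. The handle is free here only across x.
- side_wall_dock: Fixed plywood dock, the stamp's goal. Same base, floor (z 8) and room for the foot, 38 (x) x 62 (y) mm, origin under its centre, but the tall walls stand along both x sides (inner faces x +-19, flaring above z 123, top about 136) and the low lips (top z 21) at the y ends. The stamp's x goes along the dock's x, either way round; held across y.
- cup: Portion cup, 56 mm wide, 32 mm tall, loose bystander; origin under its centre.
- clip: Black binder clip, 36 x 45 x 17 mm, loose bystander; origin at its underside.
- shaker: Flour shaker, 67 mm wide, 110 mm tall, loose bystander; origin under its centre.
- scraper: Dough scraper lying flat, 115 x 157 x 29 mm, loose bystander; origin under its centre.
Not all that is in view belongs to the job. Several things have the shape of the stamp; the one meant has the colours described above.

How it is judged:
On the way, in this order (a step that is already met when the one before it is completed fails the run):
1. the hook is folded down (past 1.4 rad) (value of joint hook_arm above 1.4 rad), for 0.2 s.
2. the stamp hangs upright on the folded-down hook by its slot, let go (x of stamp_slot in the frame of hook_board between -0.1 and -0.025 m and y of stamp_slot in the frame of hook_board between -0.012 and 0.012 m and z of stamp_slot in the frame of hook_board between 0.15 and 0.17 m and contact force between stamp and hook_board above 1 N and angle between stamp's own z axis and vertical below 0.25 rad and value of joint hook_arm above 1.4 rad and contact force between the fingers and stamp below 0.05 N), for 0.3 s.
3. the stamp stands fully down in the side_wall_dock, let go, the hook still down (x of stamp in the frame of side_wall_dock between -0.007 and 0.007 m and y of stamp in the frame of side_wall_dock between -0.007 and 0.007 m and z of stamp in the frame of side_wall_dock between 0.003 and 0.013 m and angle between stamp's own z axis and vertical below 0.12 rad and contact force between the fingers and stamp below 0.05 N and value of joint hook_arm above 0.6 rad), for 0.2 s.
At the end, for the whole second after the job is handed in: The stamp stands upright (within 0.12 rad) on the floor of the side_wall_dock (its underside within 5 mm of the floor height, its centre within 7 mm of the dock's in x and y), let go and at rest, and the hook is folded up to within 0.15 rad of flat (x of stamp in the frame of side_wall_dock between -0.007 and 0.007 m and y of stamp in the frame of side_wall_dock between -0.007 and 0.007 m and z of stamp in the frame of side_wall_dock between 0.003 and 0.013 m and angle between stamp's own z axis and vertical below 0.12 rad and contact force between the fingers and stamp below 0.05 N and linear speed of stamp below 0.02 m/s and value of joint hook_arm below 0.15 rad); the robot touches nothing.
It fails at once if a bystander (cup, clip, shaker or scraper) is moved by more than 30 mm (distance of any of cup, clip, shaker, scraper from where it was at the start of the episode above 0.03 m).
It also fails if it takes over 72 s, if anything falls off the work surface, if the arm or the gripper's body presses on something with over 40 N, if the wrist force passes 120 N, or if a joint passes its speed limit or range.

ROBOT

A 6-joint arm with a two-finger parallel gripper is mounted at the origin on a cart in front of the work surface, level with it; the furniture and walls round the work are solid. World frame = base frame: x ahead of the robot, y to its left, z up, the work surface at z = 0. Lengths are in m, angles in rad, forces in N, time in s.
With the tool pointing down it reaches from about 0.375 to 0.975 m from the base axis. Payload 3.8 kg.
Tool frame: the origin (TCP) lies at the very end of the fingers, on their centre line; the grasp point (between the pads) lies 19 mm behind it; y points along the fingers, x is the direction in which the jaws open and shut, and the axes are right-handed (so a half turn about y gives the same grasp; the last joint's range is limited). The gripper opens to 88 mm and grips with 3 to 60 N. Pads are 18 mm wide; open, the fingers measure 123 mm over their backs; the gripper's body (75 mm by 187 mm) begins 45 mm behind the grasp point.
Start: joints at [1.235, 0.264, 1.604, -0, 1.274, -0.037], TCP at [0.199, 0.645, 0.239] pointing down, gripper open.
Joint ranges: [-2.63, 2.63], [-0.94, 2.18], [0.31, 2.57], [-1.31, 4.45], [0, 2.66], [-2.55, 2.55]. Speed limits (rad/s): [2.57, 2.57, 3.14, 3.14, 3.14, 3.14].

INTERFACE

Orientations are given as a unit quaternion [x, y, z, w].
In Python, from plant import arm gives the robot as it stands.
- The arm moves only by the shell command python3 -m inch 'ROWS' [FORCE]. ROWS is JSON, a list of rows, each a list of 7 numbers: the shift along the tool's x, y, z in m, then the turn, a rotation vector about the tool's x, y, z in rad, then the opening, from 0 (shut) to 1 (fully open). In form: [[tx, ty, tz, rx, ry, rz, grip], ...]. A call has 1 to 12 rows; each row is the pose to reach, as a shift and turn from the pose measured when the call began, along the tool's axes at that moment; what a row does not reach only later rows make up. A row lasts 1/10 s, in which the tool goes at most 50 mm and 8.59 degrees, less where a joint would pass 70% of its speed; a pose out of reach is approached as far as the arm can. A call with a gripper value outside its range is refused whole. The fingers move at their own pace and stop on an object; FORCE is the grip in N (left out, the last holds). Time passes only in rows, so rows that repeat a pose let the fingers close. It gives the time, the measured TCP pose, the force and the opening at its end, in the units of the state.
- arm.read_state(): the state, without advancing time (a new reading comes with each control period).
- arm.grab_frame(name): name is "scene" or "top"; returns (picture, depth): 480x640x3 uint8, red, green, blue; 480x640 float32, m along the optical axis (not along the pixel's ray), 0 where there is no reading.
- arm.get_calibration(name): a dict with "K" (3x3 intrinsics, pixels), "rvec" (rotation vector, rad) and "tvec" (3), from world to camera coordinates, as OpenCV has them. Camera axes: x right, y down, z forward; pixel columns grow to the right and rows downward; lengths in m; the calibration is good to about 2 mm. A picture is of the moment at which its call begins. get_calibration takes no time and is no camera call.
- arm.hand_in(): hands the job in, once; it reports no verdict.
The state is a dict: "t": time; "q": joint angles; "dq": joint speeds; "joint_torque": joint torques, N m; "tcp_pos": TCP position; "ee_rot": TCP orientation; "contact_force": force on the tool from outside, world axes, zero at the start; "wrist_torque": the same for the moment, N m; "gripper_width": finger opening in m.
Only numpy, scipy, OpenCV 4.12 (cv2) and the standard library are available. Lean on these libraries where they do the work, as an engineer would, in place of code of your own. Each camera call takes 0.05 s, during which the arm holds its last target.

## Working session

There is one attempt and no reset: what is moved stays moved. The work goes in short steps, Python scripts to look and compute and a shell command to move; the robot and the scene stay as the last step left them, time stands still between calls to the robot, and variables do not carry over. Pictures are saved under pics/ and viewed, and the job is handed in when it is done.

```bash
ls; mkdir -p pics; python3 - <<'E'
from plant import arm
import cv2,numpy as np
s=arm.read_state();print(s)
for n in("scene","top"):
    p,d=arm.grab_frame(n);cv2.imwrite(f"pics/{n}0.png",p[:,:,::-1]);np.savez(f"pics/{n}0.npz",p=p,d=d)
    c=arm.get_calibration(n);print(c);R=cv2.Rodrigues(np.array(c["rvec"]))[0];print(-R.T@np.array(c["tvec"]).ravel())
E
```

```text
pics
{'t': 0.0, 'q': array([ 1.23507519e+00,  2.64742647e-01,  1.60538849e+00, -1.32802720e-05,
        1.27372591e+00, -3.68843307e-02]), 'dq': array([ 0.00053787,  0.00178495,  0.00045608,  0.00069849, -0.00037611,
        0.00156531]), 'joint_torque': array([ 1.70668154e-03, -5.02130091e+01, -3.56861401e+01,  7.31417234e-02,
        2.98516592e-02, -1.57799818e-04]), 'tcp_pos': array([0.19848088, 0.64439482, 0.23738728]), 'ee_rot': array([ 0.5693144 ,  0.4193396 , -0.42065686, -0.5684041 ]), 'contact_force': array([ 0.8258966 , -0.56933706, -1.15599359]), 'wrist_torque': array([0.05017088, 0.018624  , 0.05619201]), 'gripper_width': 0.08819318171082396}
{'K': array([[510.48242684,   0.        , 321.7644367 ],
       [  0.        , 510.48242684, 236.41697299],
       [  0.        ,   0.        ,   1.        ]]), 'rvec': array([ 2.03156363, -0.53466741,  0.30258171]), 'tvec': array([-0.4550515 ,  0.26384367,  1.00001147])}
[ 0.03934059 -0.87021562  0.71964253]
{'K': array([[436.00207601,   0.        , 322.46426576],
       [  0.        , 436.00207601, 240.58889104],
       [  0.        ,   0.        ,   1.        ]]), 'rvec': array([ 2.15054303, -2.18298145,  0.14282673]), 'tvec': array([-0.02032539,  0.4995087 ,  1.00316048])}
[ 0.37754059 -0.01292534  1.05524834]
```

View pics/scene0.png

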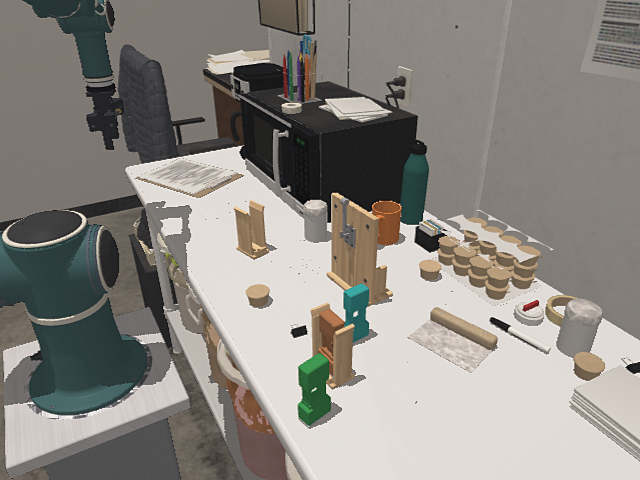

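View pics/top0.png

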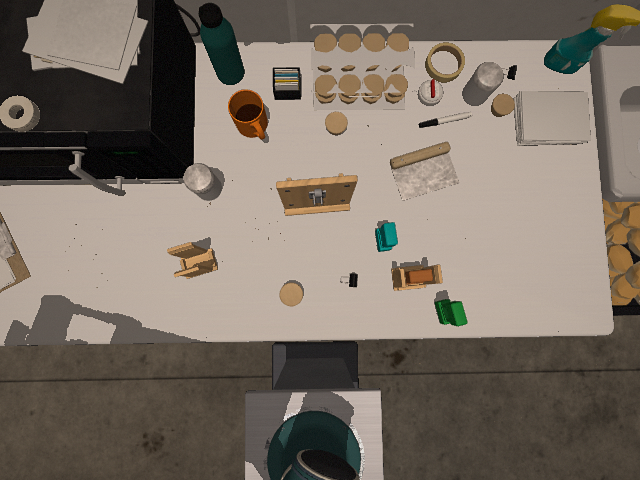

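The top view shows the brown stamp in its end-wall dock at (417,275), the teal and green decoys at (386,237) and (450,312), and the hook board at (317,193) with its hook folded up. The side-wall dock is at (193,260), the clip at (349,280), the cup at (291,293), the shaker at (202,180) and the scraper at (424,170). Next I'll measure positions.

```bash
cat > h.py <<'E'
import numpy as np,cv2
from plant import arm
def cal(n):
    c=arm.get_calibration(n);return np.array(c["K"]),cv2.Rodrigues(np.array(c["rvec"]))[0],np.array(c["tvec"]).ravel()
def cloud(n,d):
    K,R,t=cal(n);v,u=np.mgrid[0:480,0:640]
    P=np.stack([(u-K[0,2])/K[0,0]*d,(v-K[1,2])/K[1,1]*d,d],-1)
    return (P-t)@R
def plane(n,uv,z):
    K,R,t=cal(n);uv=np.atleast_2d(uv).astype(float)
    r=np.c_[(uv-K[:2,2])/K[0,0],np.ones(len(uv))]@R;o=-R.T@t
    return o+r*((z-o[2])/r[:,2])[:,None]
def proj(n,p):
    K,R,t=cal(n);q=np.atleast_2d(p)@R.T+t;return q[:,:2]/q[:,2:]*K[0,0]+K[:2,2]
E
python3 - <<'E'
from h import *
for n in("top","scene"):
    f=np.load(f"pics/{n}0.npz");W=cloud(n,f["d"]);
    if n=="top":
        print("table z",np.median(W[300:320,300:420,2]),np.median(W[220:250,230:300,2]))
    im=f["p"]
    B={"top":dict(side=(160,235,225,285),end=(385,255,448,297),board=(270,165,365,222)),"scene":dict()}[n]
    for k,(a,b,c,e) in B.items():
        w=W[b:e,a:c].reshape(-1,3);w=w[(w[:,2]>0.012)]
        for lo,hi in((.012,.03),(.03,.1),(.1,.122),(.122,.15),(.15,.18),(.18,.24)):
            s=w[(w[:,2]>lo)&(w[:,2]<hi)]
            if len(s)>8:
                r=cv2.minAreaRect(s[:,:2].astype(np.float32)*1000);print(k,lo,hi,len(s),np.round(r[0]),np.round(r[1]),round(r[2],1),"z",np.round(np.percentile(s[:,2],[10,50,90]),3))
f=np.load("pics/top0.npz");p=f["p"]
cv2.imwrite("pics/crops.png",np.hstack([cv2.resize(p[y:y+60,x:x+60,::-1],(260,260),interpolation=2) for x,y in((163,230),(387,245))]+[cv2.resize(p[160:220,277:357,::-1],(280,260),interpolation=2)]))
E
```

```text
table z 0.00095141151367173 0.001001645120891226
side 0.012 0.03 186 [450. 268.] [52. 79.] 19.1 z [0.013 0.021 0.026]
side 0.03 0.1 254 [452. 268.] [54. 53.] 16.9 z [0.038 0.067 0.093]
side 0.1 0.122 65 [450. 264.] [52. 53.] 24.0 z [0.102 0.11  0.12 ]
side 0.122 0.15 309 [452. 269.] [63. 54.] 16.9 z [0.125 0.135 0.138]
end 0.012 0.03 191 [ 409. -230.] [54. 72.] 5.4 z [0.017 0.021 0.025]
end 0.03 0.1 168 [ 409. -230.] [40. 73.] 5.3 z [0.038 0.065 0.097]
end 0.1 0.122 81 [ 410. -230.] [38. 72.] 4.1 z [0.104 0.112 0.121]
end 0.122 0.15 519 [ 410. -233.] [40. 87.] 5.1 z [0.129 0.135 0.137]
board 0.012 0.03 189 [579. -16.] [ 16. 157.] 4.3 z [0.012 0.015 0.026]
board 0.03 0.1 404 [614. -14.] [ 61. 158.] 4.2 z [0.037 0.068 0.093]
board 0.1 0.122 125 [586. -15.] [  2. 157.] 4.2 z [0.103 0.112 0.12 ]
board 0.122 0.15 173 [584. -15.] [  7. 157.] 3.9 z [0.126 0.136 0.146]
board 0.15 0.18 299 [574. -16.] [ 28. 159.] 3.9 z [0.153 0.165 0.177]
board 0.18 0.24 982 [580. -16.] [ 41. 159.] 4.1 z [0.193 0.224 0.227]
```

View pics/crops.png

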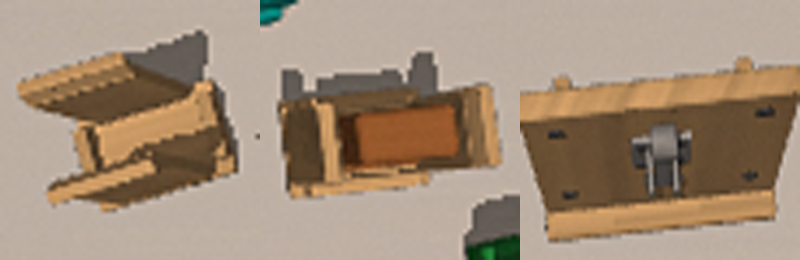

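```bash
python3 - <<'E'
from h import *
f=np.load("pics/top0.npz");W=cloud("top",f["d"]);p=f["p"]
hsv=cv2.cvtColor(p,cv2.COLOR_RGB2HSV)
def rect(m,name,z=None):
    uv=np.argwhere(m)[:,::-1]
    w=W[m] if z is None else plane("top",uv,z)
    r=cv2.minAreaRect(w[:,:2].astype(np.float32)*1000);print(name,len(w),np.round(r[0],1),np.round(r[1],1),round(r[2],1),"z",np.median(W[m][:,2]))
def box(a,b,c,e):
    m=np.zeros((480,640),bool);m[b:e,a:c]=1;return m
Z=W[...,2]
m=box(270,165,365,222)&(Z>.217)&(Z<.235);rect(m,"boardtop depth");rect(m,"boardtop plane",.225)
rect(box(270,165,365,200)&(Z>.217)&(Z<.235)&(W[...,0]>.575),"boardtop noknob",.225)
m=box(300,165,335,222)&(W[...,0]<.577)&(Z>.14);rect(m,"hook");
for lo in (.14,.16,.18,.20,.22,.23,.24):
    s=W[m&(Z>lo)&(Z<lo+.02)]
    if len(s):print(lo,len(s),s.min(0).round(3),s.max(0).round(3),s.mean(0).round(4))
e=box(385,250,448,300)
print(hsv[275,420],hsv[270,435],hsv[275,393])
st=e&(hsv[...,1]>175)&(Z>.12)&(Z<.15);rect(st,"stamp top depth");rect(st,"stamp top",.135)
rect(e&(Z>.13)&(Z<.15),"end all top",.136)
rect(box(160,235,225,285)&(Z>.13)&(Z<.15),"side top",.136)
rect(box(160,235,225,285)&(Z>.13)&(Z<.15),"side top d")
for s,b in(("side",(160,225,235,290)),("end",(380,250,450,300)),):
    mm=box(*b)&(Z>.128)&(Z<.15)&~st
    n,l=cv2.connectedComponents(mm.astype(np.uint8))
    for i in range(1,n):
        if (l==i).sum()>15: rect(l==i,s+" wall%d"%i,.136)
# lips z=.021
for s,b in(("side",(160,225,235,290)),("end",(380,250,450,300)),):
    rect(box(*b)&(Z>.017)&(Z<.025),s+" lips",.021)
E
```

```text
boardtop depth 638 [592.8 -15.3] [ 15.4 159.2] 4.1 z 0.22527878416887936
boardtop plane 638 [591.8 -15.3] [ 15.8 159. ] 4.2 z 0.22527878416887936
boardtop noknob 638 [591.8 -15.3] [ 15.8 159. ] 4.2 z 0.22527878416887936
hook 131 [477.3 -16.8] [199.4  18.8] 0.0 z 0.23933955631084042
0.14 13 [ 0.56  -0.026  0.154] [ 0.57  -0.007  0.16 ] [ 0.5651 -0.0164  0.1573]
0.16 36 [ 0.56  -0.026  0.16 ] [ 0.577 -0.007  0.178] [ 0.568  -0.0167  0.1653]
0.18 8 [ 0.563 -0.02   0.182] [ 0.565 -0.014  0.198] [ 0.5639 -0.0168  0.1897]
0.2 8 [ 0.563 -0.02   0.201] [ 0.565 -0.014  0.216] [ 0.5638 -0.0167  0.2092]
0.22 2 [ 0.56  -0.021  0.239] [ 0.56  -0.014  0.24 ] [ 0.56   -0.0176  0.2395]
0.23 59 [ 0.559 -0.023  0.239] [ 0.574 -0.01   0.25 ] [ 0.5657 -0.017   0.2465]
0.24 60 [ 0.559 -0.023  0.241] [ 0.574 -0.01   0.252] [ 0.566 -0.017  0.247]
[ 13 184 151] [ 15 129 123] [ 16 142  77]
stamp top depth 280 [ 409.2 -231.5] [24.8 49. ] 6.1 z 0.13542475331335774
stamp top 280 [ 409.1 -230.6] [24.7 50.9] 6.2 z 0.13542475331335774
end all top 456 [ 409.7 -232.6] [39.7 86.4] 5.1 z 0.13544531710481011
side top 239 [451.9 268.4] [62.5 54.1] 16.6 z 0.1354874684721195
side top d 239 [452.1 268.9] [62.8 52.9] 16.4 z 0.1354874684721195
side wall1 142 [475.6 275.2] [13.1 54.6] 16.6 z 0.1349503113677175
side wall2 118 [426.8 260.3] [ 9.8 54.8] 16.7 z 0.1356718902809164
end wall1 104 [ 413.  -269.4] [39.8 13.1] 4.1 z 0.13477322273567963
end wall2 81 [ 406.9 -194.1] [38.4  9.2] 5.1 z 0.1359835528188523
side lips 114 [450.7 267.5] [52.2 79.1] 19.4 z 0.02151173038554472
end lips 162 [ 408.2 -236.4] [185.9  74.3] 63.8 z 0.021092600695201934
```

```bash
cat >> h.py <<'E'
from scipy.spatial.transform import Rotation as Ro
BO=np.array([.5852,-.0158]);BY=np.radians(4.2)
SD=np.array([.4515,.2685]);SY=np.radians(16.7)
ED=np.array([.4095,-.2310]);EY=np.radians(5.2)
def loc(o,yaw,x,y): return o+np.array([np.cos(yaw)*x-np.sin(yaw)*y,np.sin(yaw)*x+np.cos(yaw)*y])
def board(x,y,z): return np.r_[loc(BO,BY,x,y),z]
def Rdown(yaw):
    x=np.array([np.cos(yaw),np.sin(yaw),0]);y=np.array([0,0,-1.]);return np.stack([x,y,np.cross(x,y)],1)
def st():
    s=arm.read_state();R=Ro.from_quat(s["ee_rot"]).as_matrix();return s,np.array(s["tcp_pos"]),R
def go(*targets):
    s,p,R=st();x=R[:,0];print("t",round(s["t"],2),"p",p.round(4),"yaw",np.degrees(np.arctan2(x[1],x[0])).round(1),"down",R[:,1].round(3),"q",np.round(s["q"],2),"w",round(s["gripper_width"],4),"F",np.round(s["contact_force"],1))
    for P,yaw in targets:
        Rd=Rdown(yaw);
        if (Rd[:,0]@x)<-.0: Rd=Rdown(yaw+np.pi)
        print("  ",(R.T@(np.array(P)-p)).round(4),Ro.from_matrix(R.T@Rd).as_rotvec().round(3))
E
python3 - <<'E'
from h import *
f=np.load("pics/top0.npz");W=cloud("top",f["d"]);p=f["p"];hsv=cv2.cvtColor(p,cv2.COLOR_RGB2HSV);Z=W[...,2]
for nm,(u,v) in dict(teal=(386,237),green=(450,312)).items():
    w=W[v-25:v+25,u-25:u+25].reshape(-1,3);w=w[w[:,2]>.05];print(nm,w.min(0).round(3),w.max(0).round(3))
print(plane("top",[(349,280),(291,293)],.02).round(3))
go((board(-18,0,0)*0+np.r_[loc(BO,BY,-.018,-.001),.30],BY+np.pi/2),(np.r_[loc(BO,BY,-.018,-.001),.30],BY-np.pi/2))
E
```

```text
teal [ 0.378 -0.187  0.05 ] [ 0.526 -0.013  1.055]
green [ 0.303 -0.329  0.05 ] [ 0.378 -0.013  1.055]
[[ 0.405 -0.089  0.02 ]
 [ 0.377  0.048  0.02 ]]
t 0.1 p [0.1985 0.6445 0.2375] yaw 72.9 down [-0.001 -0.002 -1.   ] q [ 1.24  0.26  1.61 -0.    1.27 -0.04] w 0.0879 F [-0.2 -0.3  0.3]
   [-0.5248 -0.0615 -0.5475] [-0.    -0.372 -0.002]
   [-0.5248 -0.0615 -0.5475] [-0.    -0.372 -0.002]
```

```bash
python3 -m inch '[[-0.1,-0.065,-0.10,0,-0.1,0,0.6],[-0.2,-0.065,-0.20,0,-0.2,0,0.6],[-0.3,-0.065,-0.31,0,-0.3,0,0.6],[-0.4,-0.065,-0.41,0,-0.372,0,0.6],[-0.525,-0.065,-0.547,0,-0.372,0,0.6],[-0.525,-0.065,-0.547,0,-0.372,0,0.6],[-0.525,-0.065,-0.547,0,-0.372,0,0.6],[-0.525,-0.065,-0.547,0,-0.372,0,0.6],[-0.525,-0.065,-0.547,0,-0.372,0,0.6],[-0.525,-0.065,-0.547,0,-0.372,0,0.6],[-0.525,-0.065,-0.547,0,-0.372,0,0.6],[-0.525,-0.065,-0.547,0,-0.372,0,0.6]]'
python3 - <<'E'
from h import *
go((np.r_[loc(BO,BY,-.018,-.001),.30],BY+np.pi/2))
E
```

```text
t: 1.3
tcp_pos: [0.4866, 0.1235, 0.2956]
ee_rot: [-0.482, -0.517, 0.519, 0.481]
contact_force: [1.3, 0.3, 0.5]
gripper_width: 0.053
t 1.3 p [0.4866 0.1235 0.2956] yaw 94.2 down [-0.001 -0.002 -1.   ] q [ 0.2  -0.1   1.89 -0.    1.35 -1.44] w 0.053 F [1.3 0.3 0.5]
   [-0.1471 -0.0042 -0.0702] [-0.001 -0.    -0.002]
```

```bash
python3 -m inch '[[-0.147,-0.004,-0.07,0,0,0,0.6],[-0.147,-0.004,-0.07,0,0,0,0.6],[-0.147,-0.004,-0.07,0,0,0,0.6],[-0.147,-0.004,-0.07,0,0,0,0.6],[-0.147,-0.004,-0.07,0,0,0,0.6],[-0.147,-0.004,-0.07,0,0,0,0.6]]'
python3 - <<'E'
from h import *
go((np.r_[loc(BO,BY,-.019,-.0),.226],BY+np.pi/2))
p,d=arm.grab_frame("scene");cv2.imwrite("pics/s1.png",cv2.resize(p[120:320,250:450,::-1],(600,600)))
E
```

```text
t: 1.9
tcp_pos: [0.5665, -0.0172, 0.2992]
ee_rot: [-0.481, -0.517, 0.519, 0.482]
contact_force: [-0.9, 1.3, 0.2]
gripper_width: 0.0527
t 1.9 p [ 0.5665 -0.0172  0.2992] yaw 94.2 down [-0.002 -0.001 -1.   ] q [-0.07  0.03  1.76 -0.    1.35 -1.72] w 0.0527 F [-0.9  1.3  0.2]
   [0.0001 0.0732 0.    ] [-0.002 -0.001 -0.001]
```

View pics/s1.png

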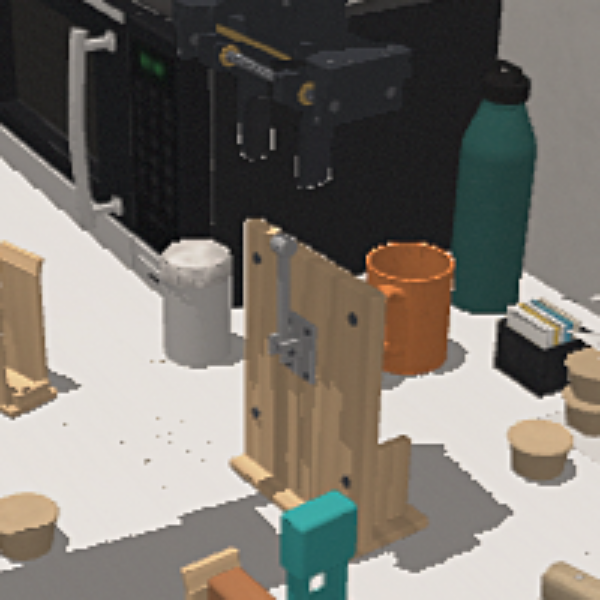

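The open jaws, around crop (285,165), stand above the hook knob at (283,243) and are aligned across the board. I'll descend and pinch.

```bash
python3 -m inch '[[0,0.04,0,0,0,0,0.6],[0,0.073,0,0,0,0,0.6],[0,0.073,0,0,0,0,0.4],[0,0.073,0,0,0,0,0],[0,0.073,0,0,0,0,0],[0,0.073,0,0,0,0,0],[0,0.073,0,0,0,0,0],[0,0.073,0,0,0,0,0]]' 12
python3 - <<'E'
from h import *
go()
# arc rows relative: dx(board)=-85 sin, dz=85(cos-1) -> tz=+85 sin, ty=85(1-cos)
for a in np.radians([10,20,30,40,50,60,70,80,90]): print(round(.085*(1-np.cos(a)),4),round(.085*np.sin(a),4))
E
```

```text
t: 2.75
tcp_pos: [0.5672, -0.0168, 0.2283]
ee_rot: [-0.482, -0.518, 0.518, 0.481]
contact_force: [-0.1, 0.4, 4.1]
gripper_width: 0.0139
t 2.75 p [ 0.5672 -0.0168  0.2283] yaw 94.2 down [ 0.001 -0.001 -1.   ] q [-0.07  0.07  1.85 -0.    1.22 -1.72] w 0.0139 F [-0.1  0.4  4.1]
0.0013 0.0148
0.0051 0.0291
0.0114 0.0425
0.0199 0.0546
0.0304 0.0651
0.0425 0.0736
0.0559 0.0799
0.0702 0.0837
0.085 0.085
```

```bash
python3 -m inch '[[0,0.001,0.015,0,0,0,0],[0,0.005,0.029,0,0,0,0],[0,0.011,0.0425,0,0,0,0],[0,0.02,0.0545,0,0,0,0],[0,0.03,0.065,0,0,0,0],[0,0.0425,0.0735,0,0,0,0],[0,0.056,0.08,0,0,0,0],[0,0.07,0.084,0,0,0,0],[0,0.086,0.085,0,0,0,0],[0,0.087,0.085,0,0,0,0],[0,0.087,0.085,0,0,0,0]]'
python3 - <<'E'
from h import *
go()
p,d=arm.grab_frame("scene");cv2.imwrite("pics/s2.png",cv2.resize(p[120:320,250:450,::-1],(600,600)))
E
```

```text
t: 3.85
tcp_pos: [0.481, -0.0231, 0.1394]
ee_rot: [-0.481, -0.517, 0.519, 0.482]
contact_force: [-1.7, 0.3, -2.1]
gripper_width: 0.0144
t 3.85 p [ 0.481  -0.0231  0.1394] yaw 94.2 down [-0.003 -0.001 -1.   ] q [-0.1  -0.02  2.11 -0.    1.05 -1.74] w 0.0144 F [-1.7  0.3 -2.1]
```

View pics/s2.png

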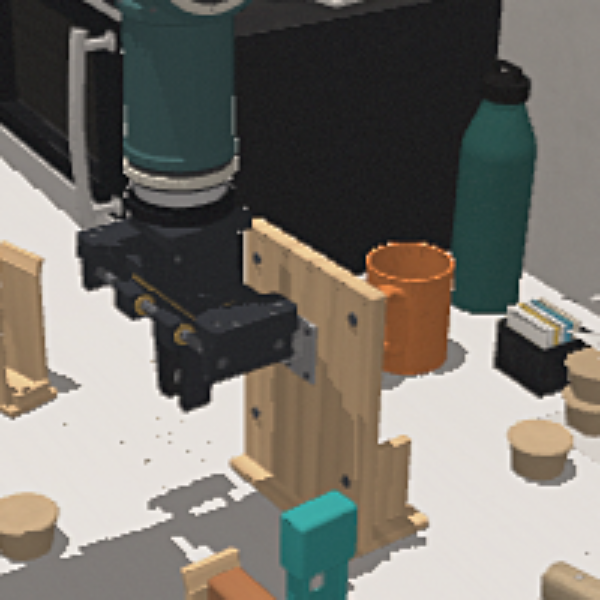

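The gripper now sits at crop (190,330) in front of the board, so the arm is level. I'll release it and lift off.

```bash
python3 -m inch '[[0,0.001,0,0,0,0,0.5],[0,0,0,0,0,0,0.5],[0,0,0,0,0,0,0.5],[0,0,0,0,0,0,0.5],[0,-0.05,0,0,0,0,0.5],[0,-0.1,0,0,0,0,0.5],[0,-0.15,0,0,0,0,0.6],[-0.05,-0.15,0.04,0,0.15,0,0.7],[-0.1,-0.15,0.07,0,0.3,0,0.7],[-0.14,-0.15,0.07,0,0.45,0,0.7]]'
python3 - <<'E'
from h import *
go((np.r_[ED,.30],EY))
p,d=arm.grab_frame("scene");cv2.imwrite("pics/s3.png",cv2.resize(p[120:320,250:450,::-1],(600,600)))
np.savez("pics/s3.npz",p=p,d=d)
p,d=arm.grab_frame("top");np.savez("pics/t3.npz",p=p,d=d);cv2.imwrite("pics/t3.png",p[:,:,::-1])
E
```

```text
t: 4.9
tcp_pos: [0.422, -0.1584, 0.2912]
ee_rot: [0.586, 0.396, -0.397, -0.585]
contact_force: [1.2, -0.8, -0.1]
gripper_width: 0.0618
t 4.9 p [ 0.422  -0.1584  0.2912] yaw 68.2 down [-0.    -0.002 -1.   ] q [-0.41 -0.2   1.99 -0.    1.36 -1.6 ] w 0.0618 F [ 1.2 -0.8 -0.1]
   [-0.0721 -0.0086 -0.0153] [ 1.0e-03  1.1e+00 -1.0e-03]
```

View pics/s3.png

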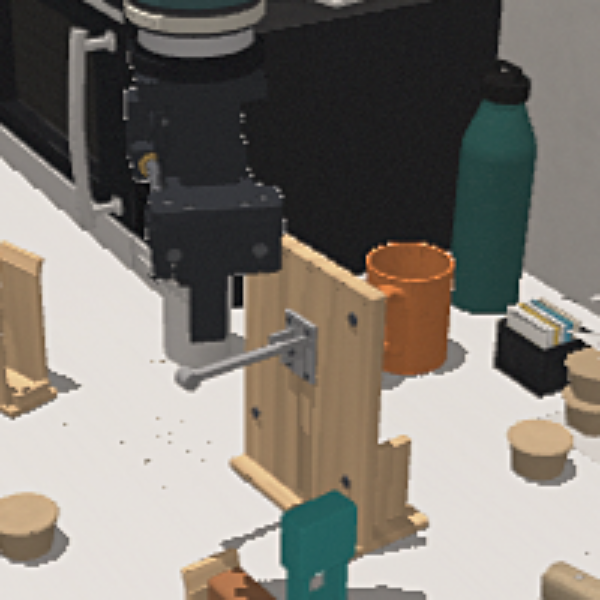

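View pics/t3.png

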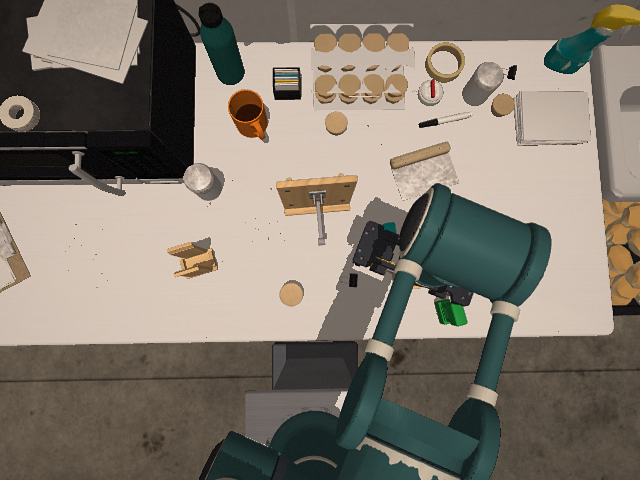

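The hook is down and level, with its knob at crop (186,377) in scene and at (321,241) in top. I'll check its height and move over the stamp.

```bash
python3 -m inch '[[-0.04,-0.009,-0.015,0,0.15,0,0.7],[-0.072,-0.009,-0.015,0,0.3,0,0.7],[-0.072,-0.009,-0.015,0,0.45,0,0.7],[-0.072,-0.009,-0.015,0,0.6,0,0.7],[-0.072,-0.009,-0.015,0,0.75,0,0.7],[-0.072,-0.009,-0.015,0,0.9,0,0.7],[-0.072,-0.009,-0.015,0,1.05,0,0.7],[-0.072,-0.009,-0.015,0,1.1,0,0.7],[-0.072,-0.009,-0.015,0,1.1,0,0.7]]'
python3 - <<'E'
from h import *
f=np.load("pics/t3.npz");W=cloud("top",f["d"])
w=W[200:250,305:335].reshape(-1,3);w=w[(w[:,2]>.12)&(w[:,0]<.55)]
for a in np.arange(.46,.55,.01):
    s=w[(w[:,0]>a)&(w[:,0]<a+.01)]
    if len(s):print(a.round(3),len(s),s.min(0).round(4),s.max(0).round(4),np.median(s,0).round(4))
print(loc(BO,BY,-.103,0))
go((np.r_[ED,.102],EY))
p,d=arm.grab_frame("scene");cv2.imwrite("pics/s4.png",cv2.resize(p[220:440,250:450,::-1],(600,600)))
E
```

```text
t: 5.9
tcp_pos: [0.4093, -0.2346, 0.3]
ee_rot: [0.708, 0.03, -0.031, -0.705]
contact_force: [-0.7, -0.3, -0.1]
gripper_width: 0.0615
0.47 14 [ 0.4763 -0.029   0.1582] [ 0.4786 -0.0166  0.1644] [ 0.4776 -0.0228  0.162 ]
0.48 35 [ 0.4802 -0.0292  0.1607] [ 0.4891 -0.0166  0.1677] [ 0.4845 -0.0229  0.1635]
0.49 21 [ 0.4911 -0.0272  0.1572] [ 0.4996 -0.0189  0.1617] [ 0.4956 -0.023   0.16  ]
0.5 17 [ 0.5014 -0.0253  0.1581] [ 0.51   -0.019   0.1645] [ 0.5057 -0.0212  0.1605]
0.51 18 [ 0.51   -0.0234  0.156 ] [ 0.5188 -0.0171  0.1631] [ 0.5147 -0.0203  0.1593]
0.52 20 [ 0.5203 -0.0236  0.1564] [ 0.5296 -0.0172  0.1625] [ 0.5248 -0.0204  0.1593]
0.53 19 [ 0.5311 -0.0216  0.1565] [ 0.5395 -0.0153  0.1631] [ 0.5355 -0.0195  0.1599]
0.54 16 [ 0.5416 -0.0218  0.1576] [ 0.5485 -0.0154  0.1622] [ 0.5447 -0.0186  0.1602]
[ 0.48247661 -0.02334353]
t 5.9 p [ 0.4093 -0.2346  0.3   ] yaw 5.0 down [-0.001 -0.004 -1.   ] q [-0.57 -0.16  1.94 -0.    1.36 -0.66] w 0.0615 F [-0.7 -0.3 -0.1]
   [0.0008 0.198  0.0043] [ 0.004 -0.004 -0.002]
```

View pics/s4.png

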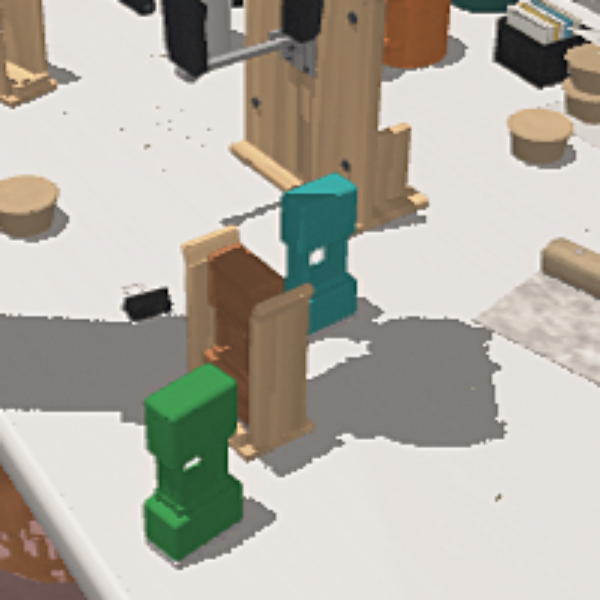

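The stamp at crop (235,290) stands between the end walls of its dock and the jaws are centred over it, with the knob confirmed level at z 0.163. I'll descend and grip across x.

```bash
python3 -m inch '[[0.001,0.05,0.004,0,0,0,0.7],[0.001,0.1,0.004,0,0,0,0.7],[0.001,0.14,0.004,0,0,0,0.7],[0.001,0.17,0.004,0,0,0,0.7],[0.001,0.198,0.004,0,0,0,0.7],[0.001,0.198,0.004,0,0,0,0.7],[0.001,0.198,0.004,0,0,0,0.2],[0.001,0.198,0.004,0,0,0,0.2],[0.001,0.198,0.004,0,0,0,0.2],[0.001,0.198,0.004,0,0,0,0.2]]' 30
python3 - <<'E'
from h import *
go()
E
```

```text
t: 6.95
tcp_pos: [0.4108, -0.2321, 0.1036]
ee_rot: [0.708, 0.032, -0.031, -0.704]
contact_force: [0.1, -1.3, 1.6]
gripper_width: 0.0317
t 6.95 p [ 0.4108 -0.2321  0.1036] yaw 5.1 down [ 0.001 -0.006 -1.   ] q [-0.56  0.01  2.16 -0.    0.97 -0.65] w 0.0317 F [ 0.1 -1.3  1.6]
```

```bash
python3 -m inch '[[0,0,0,0,0,0,0.2],[0,0,0,0,0,0,0.2],[0,0,0,0,0,0,0.2],[0,-0.01,0,0,0,0,0.2],[0,-0.03,0,0,0,0,0.2],[0,-0.06,0,0,0,0,0.2],[0,-0.1,0,0,0,0,0.2],[0,-0.14,0,0,0,0,0.2],[0,-0.17,0,0,0,0,0.2],[0,-0.18,0,0,0,0,0.2],[0,-0.18,0,0,0,0,0.2]]' 30
python3 - <<'E'
from h import *
go()
for n in("scene","top"):
    p,d=arm.grab_frame(n);np.savez(f"pics/{n}5.npz",p=p,d=d);cv2.imwrite(f"pics/{n}5.png",cv2.resize(p[120:440,250:500,::-1],(469,600)))
E
```

```text
t: 8.05
tcp_pos: [0.4111, -0.2314, 0.285]
ee_rot: [0.709, 0.033, -0.03, -0.704]
contact_force: [-0.1, -0.7, -3.4]
gripper_width: 0.0258
t 8.05 p [ 0.4111 -0.2314  0.285 ] yaw 5.1 down [ 0.004 -0.007 -1.   ] q [-0.56 -0.16  1.96 -0.    1.33 -0.65] w 0.0258 F [-0.1 -0.7 -3.4]
```

View pics/scene5.png

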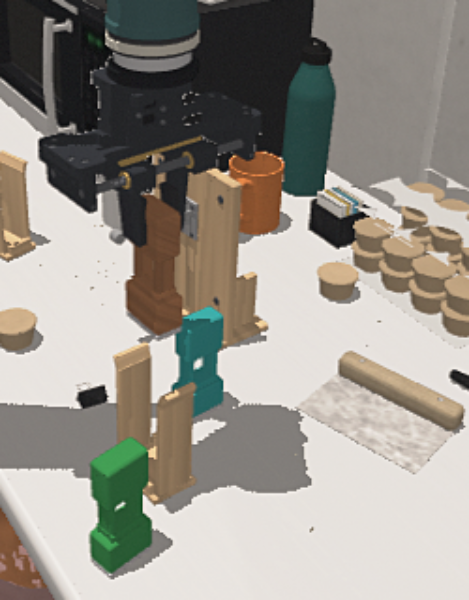

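The brown stamp hangs in the gripper at crop (155,265), upright and clear of the dock. Now I'll go to the front of the hook.

```bash
python3 - <<'E'
from h import *
go((board(-.185,-.001,.285),BY),(board(-.185,-.001,.187),BY))
E
```

```text
t 8.15 p [ 0.4096 -0.2305  0.2817] yaw 5.1 down [-0.001 -0.004 -1.   ] q [-0.56 -0.16  1.97 -0.    1.33 -0.65] w 0.0258 F [ 0.1  0.2 -4.1]
   [ 0.0089 -0.0041  0.2001] [ 0.004  0.015 -0.002]
   [0.009  0.0939 0.2005] [ 0.004  0.015 -0.002]
```

```bash
python3 -m inch '[[0.002,-0.004,0.03,0.003,0.005,0,0.2],[0.005,-0.004,0.07,0.003,0.01,0,0.2],[0.009,-0.004,0.11,0.003,0.015,0,0.2],[0.009,-0.004,0.15,0.003,0.015,0,0.2],[0.009,0,0.185,0.003,0.015,0,0.2],[0.009,0.02,0.2,0.003,0.015,0,0.2],[0.009,0.05,0.2,0.003,0.015,0,0.2],[0.009,0.08,0.2,0.003,0.015,0,0.2],[0.009,0.094,0.2,0.003,0.015,0,0.2],[0.009,0.094,0.2,0.003,0.015,0,0.2],[0.009,0.094,0.2,0.003,0.015,0,0.2]]' 30
python3 - <<'E'
from h import *
go((board(-.065,-.001,.187),BY))
for n in("scene","top"):
    p,d=arm.grab_frame(n);np.savez(f"pics/{n}6.npz",p=p,d=d);cv2.imwrite(f"pics/{n}6.png",cv2.resize(p[120:320,250:450,::-1],(600,600)))
E
```

```text
t: 9.25
tcp_pos: [0.4006, -0.0309, 0.1867]
ee_rot: [0.707, 0.025, -0.027, -0.706]
contact_force: [0.4, -0.4, -3.6]
gripper_width: 0.026
t 9.25 p [ 0.4006 -0.0309  0.1867] yaw 4.2 down [-0.003 -0.001 -1.   ] q [-0.14 -0.23  2.21 -0.    1.17 -0.21] w 0.026 F [ 0.4 -0.4 -3.6]
   [ 0.1202 -0.0007  0.0006] [ 0.001 -0.    -0.003]
```

View pics/scene6.png

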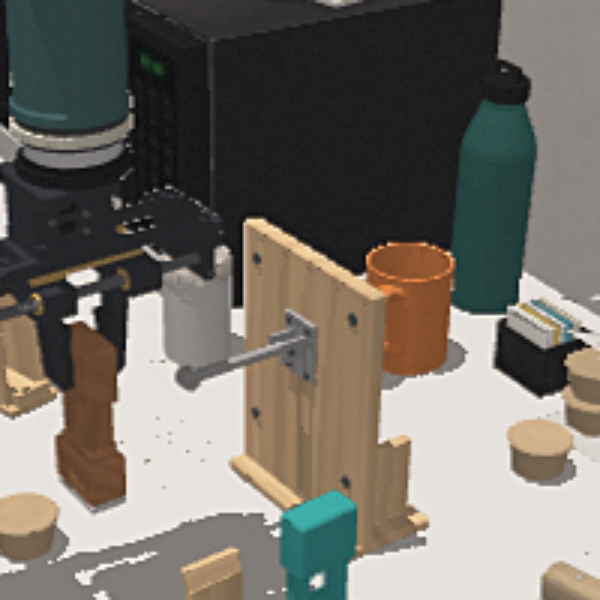

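The stamp at crop (90,410) is in line with the hook knob at (187,377). I'll check its height and y from the depth image before sliding on.

```bash
python3 - <<'E'
from h import *
f=np.load("pics/scene6.npz");W=cloud("scene",f["d"]);p=f["p"];hsv=cv2.cvtColor(p,cv2.COLOR_RGB2HSV)
m=(hsv[...,1]>130)&(hsv[...,0]<16);m[:230]=0;m[295:]=0;m[:,:262]=0;m[:,300:]=0
w=W[m];w=w[(w[:,2]>.07)&(w[:,2]<.26)&(w[:,0]<.46)]
c,s=np.cos(BY),np.sin(BY);d=w[:,:2]-BO;L=np.c_[d@[c,s],d@[-s,c],w[:,2]]
for a in np.arange(.08,.24,.01):
    q=L[(L[:,2]>a)&(L[:,2]<a+.01)]
    if len(q):print(a.round(2),len(q),np.percentile(q,[2,50,98],axis=0).round(4).tolist())
E
```

```text
0.09 5 [[-0.194, -0.0315, 0.0985], [-0.1879, -0.0311, 0.0998], [-0.1814, -0.0288, 0.1]]
0.1 72 [[-0.2011, -0.0332, 0.1008], [-0.1968, -0.0294, 0.1046], [-0.1728, 0.0112, 0.1092]]
0.11 70 [[-0.2018, -0.0329, 0.1104], [-0.1962, -0.0296, 0.1146], [-0.174, 0.0113, 0.1197]]
0.12 100 [[-0.2015, -0.0332, 0.1206], [-0.1962, -0.0264, 0.1264], [-0.1739, 0.0128, 0.13]]
0.13 81 [[-0.1983, -0.0294, 0.1301], [-0.1911, -0.0214, 0.1359], [-0.176, 0.0121, 0.1397]]
0.14 42 [[-0.1954, -0.0253, 0.1402], [-0.1877, -0.0211, 0.1454], [-0.1782, 0.0119, 0.1496]]
0.15 50 [[-0.1956, -0.0262, 0.1502], [-0.1887, -0.0214, 0.1547], [-0.1778, 0.0116, 0.1598]]
0.16 26 [[-0.1946, -0.0259, 0.1605], [-0.1861, -0.0225, 0.1642], [-0.1774, 0.01, 0.1694]]
0.17 28 [[-0.1977, -0.0297, 0.1722], [-0.19, -0.0264, 0.1774], [-0.1745, -0.0013, 0.1795]]
0.18 41 [[-0.1985, -0.0314, 0.1803], [-0.1867, -0.028, 0.1859], [-0.1754, -0.0128, 0.1898]]
0.19 50 [[-0.1987, -0.0307, 0.1907], [-0.1898, -0.0271, 0.1948], [-0.1742, -0.0169, 0.1997]]
0.2 36 [[-0.1979, -0.0308, 0.2008], [-0.1891, -0.0274, 0.2051], [-0.1754, -0.0156, 0.2093]]
0.21 104 [[-0.1983, -0.0291, 0.2103], [-0.1856, -0.0203, 0.216], [-0.1744, 0.0034, 0.2183]]
```

```bash
python3 - <<'E'
from h import *
f=np.load("pics/s3.npz");W=cloud("scene",f["d"])
w=W[230:260,300:350].reshape(-1,3);w=w[(w[:,2]>.13)&(w[:,2]<.18)]
d=w[:,:2]-BO;c,s=np.cos(BY),np.sin(BY);L=np.c_[d@[c,s],d@[-s,c],w[:,2]];L=L[(L[:,0]<-.03)&(L[:,0]>-.13)]
for lo,hi in((-.12,-.094),(-.09,-.06),(-.06,-.03)):
    q=L[(L[:,0]>lo)&(L[:,0]<hi)];print(lo,len(q),np.percentile(q,[3,50,97],axis=0).round(4).tolist())
E
```

```text
-0.12 57 [[-0.1084, -0.0093, 0.148], [-0.103, -0.0049, 0.1574], [-0.0949, 0.0039, 0.1625]]
-0.09 53 [[-0.0897, -0.0073, 0.1513], [-0.0761, -0.0046, 0.1571], [-0.0615, 0.0017, 0.1595]]
-0.06 47 [[-0.058, -0.0066, 0.1513], [-0.045, -0.0036, 0.1565], [-0.0311, 0.0024, 0.1599]]
```

```bash
python3 -m inch '[[0.03,-0.001,0.001,0,0,0,0.2],[0.05,-0.001,0.001,0,0,0,0.2],[0.07,-0.001,0.001,0,0,0,0.2],[0.09,-0.001,0.001,0,0,0,0.2],[0.11,-0.001,0.001,0,0,0,0.2],[0.12,-0.001,0.001,0,0,0,0.2],[0.12,-0.001,0.001,0,0,0,0.2],[0.12,-0.001,0.001,0,0,0,0.2]]' 30
python3 - <<'E'
from h import *
go((board(-.065,0,.1725),BY))
p,d=arm.grab_frame("scene");cv2.imwrite("pics/s7.png",cv2.resize(p[120:320,250:450,::-1],(600,600)))
E
```

```text
t: 10.15
tcp_pos: [0.5212, -0.0215, 0.1897]
ee_rot: [0.707, 0.026, -0.026, -0.706]
contact_force: [0.1, -0.8, -3.6]
gripper_width: 0.0255
t 10.15 p [ 0.5212 -0.0215  0.1897] yaw 4.2 down [ 0.    -0.001 -1.   ] q [-0.09  0.01  1.98 -0.    1.15 -0.16] w 0.0255 F [ 0.1 -0.8 -3.6]
   [-0.0007  0.0172  0.001 ] [ 0.001 -0.     0.   ]
```

View pics/s7.png

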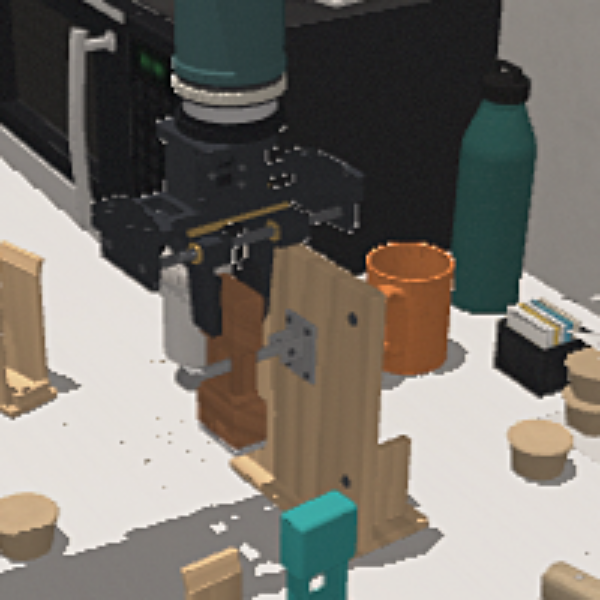

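The hook arm passes through the slot: the knob is visible at crop (190,377) and the arm re-emerges at (265,355). I'll lower the stamp gently.

```bash
python3 -m inch '[[-0.001,0.004,0.001,0,0,0,0.2],[-0.001,0.008,0.001,0,0,0,0.2],[-0.001,0.012,0.001,0,0,0,0.2],[-0.001,0.014,0.001,0,0,0,0.2],[-0.001,0.014,0.001,0,0,0,0.2]]' 30
python3 - <<'E'
from h import *
go()
E
```

```text
t: 10.7
tcp_pos: [0.5192, -0.0206, 0.1748]
ee_rot: [0.707, 0.025, -0.026, -0.706]
contact_force: [0.2, 0.1, -3.6]
gripper_width: 0.0258
t 10.7 p [ 0.5192 -0.0206  0.1748] yaw 4.2 down [-0.001 -0.001 -1.   ] q [-0.09  0.02  2.   -0.    1.12 -0.16] w 0.0258 F [ 0.2  0.1 -3.6]
```

```bash
python3 -m inch '[[0,0.001,0,0,0,0,0.2],[0,0.002,0,0,0,0,0.2],[0,0.003,0,0,0,0,0.2],[0,0.003,0,0,0,0,0.2]]' 30
python3 - <<'E'
from h import *
go()
E
```

```text
t: 11.1
tcp_pos: [0.5193, -0.0206, 0.173]
ee_rot: [0.707, 0.026, -0.026, -0.706]
contact_force: [-3.8, -0.3, 4.8]
gripper_width: 0.0258
t 11.1 p [ 0.5193 -0.0206  0.173 ] yaw 4.2 down [-0.001 -0.001 -1.   ] q [-0.09  0.02  2.   -0.    1.12 -0.16] w 0.0258 F [-3.8 -0.3  4.8]
```

Contact is at the expected height: the vertical force went from -3.6 to +4.8 N. Releasing.

```bash
python3 -m inch '[[0,0,0,0,0,0,0.5],[0,0,0,0,0,0,0.5],[0,0,0,0,0,0,0.5],[0,0,0,0,0,0,0.5],[0,-0.01,0,0,0,0,0.5],[0,-0.05,0,0,0,0,0.5],[0,-0.09,0,0,0,0,0.5],[0,-0.12,0,0,0,0,0.5],[0,-0.13,0,0,0,0,0.5],[0,-0.13,0,0,0,0,0.5]]'
python3 - <<'E'
from h import *
go((board(-.066,0,.30),BY+np.pi/2))
for n in("scene","top"):
    p,d=arm.grab_frame(n);np.savez(f"pics/{n}8.npz",p=p,d=d);cv2.imwrite(f"pics/{n}8.png",cv2.resize(p[120:320,250:450,::-1],(600,600)))
E
```

```text
t: 12.1
tcp_pos: [0.5205, -0.0205, 0.3052]
ee_rot: [0.707, 0.027, -0.025, -0.706]
contact_force: [-0.5, -0.8, -1.1]
gripper_width: 0.0437
t 12.1 p [ 0.5205 -0.0205  0.3052] yaw 4.2 down [ 0.003 -0.002 -1.   ] q [-0.09 -0.07  1.84 -0.    1.36 -0.16] w 0.0437 F [-0.5 -0.8 -1.1]
   [-0.0011  0.0052 -0.    ] [-1.00e-03  1.57e+00  4.00e-03]
```

View pics/scene8.png

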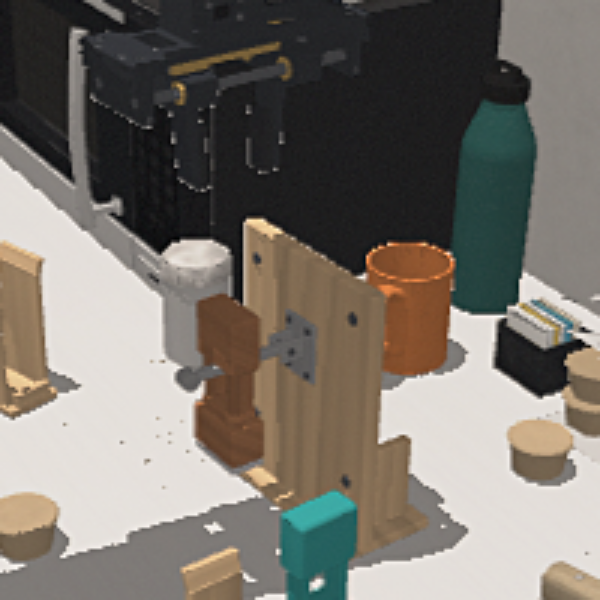

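The stamp hangs free on the hook, handle at crop (228,325) and foot at (230,430). I'll measure how it hangs while turning the gripper 90°.

```bash
python3 -m inch '[[-0.001,0,0,0,-0.15,0,0.8],[-0.001,0,0,0,-0.3,0,0.8],[-0.001,0,0,0,-0.45,0,1],[-0.001,0,0,0,-0.6,0,1],[-0.001,0,0,0,-0.75,0,1],[-0.001,0,0,0,-0.9,0,1],[-0.001,0,0,0,-1.05,0,1],[-0.001,0,0,0,-1.2,0,1],[-0.001,0,0,0,-1.35,0,1],[-0.001,0,0,0,-1.5,0,1],[-0.001,0,0,0,-1.57,0,1],[-0.001,0,0,0,-1.57,0,1]]'
python3 - <<'E'
from h import *
arm_s=arm.read_state()
p,d=arm.grab_frame("scene");W=cloud("scene",d);hsv=cv2.cvtColor(p,cv2.COLOR_RGB2HSV)
m=(hsv[...,1]>130)&(hsv[...,0]<16);m[:210]=0;m[285:]=0;m[:,:305]=0;m[:,345:]=0
w=W[m];w=w[(w[:,2]>.05)&(w[:,2]<.26)]
c,s=np.cos(BY),np.sin(BY);dd=w[:,:2]-BO;L=np.c_[dd@[c,s],dd@[-s,c],w[:,2]];L=L[(L[:,0]<-.03)]
for a in np.arange(.06,.24,.01):
    q=L[(L[:,2]>a)&(L[:,2]<a+.01)]
    if len(q):print(a.round(2),len(q),np.percentile(q,[3,50,97],axis=0).round(4).tolist())
go((board(-.066,0,.1725),BY+np.pi/2))
E
```

```text
t: 13.4
tcp_pos: [0.5164, -0.0204, 0.2987]
ee_rot: [-0.48, -0.516, 0.52, 0.483]
contact_force: [0.1, -0.3, 0.6]
gripper_width: 0.0879
0.08 28 [[-0.0823, -0.0306, 0.0856], [-0.0767, -0.0262, 0.088], [-0.0577, 0.0122, 0.0899]]
0.09 68 [[-0.0825, -0.0317, 0.0903], [-0.0799, -0.0258, 0.0949], [-0.0557, 0.0147, 0.0996]]
0.1 64 [[-0.0826, -0.0305, 0.1001], [-0.0786, -0.0271, 0.1046], [-0.0542, 0.0121, 0.1095]]
0.11 114 [[-0.0821, -0.0305, 0.1107], [-0.0765, -0.0206, 0.115], [-0.0552, 0.0147, 0.1198]]
0.12 72 [[-0.0783, -0.0235, 0.121], [-0.0717, -0.0037, 0.124], [-0.0571, 0.0131, 0.129]]
0.13 44 [[-0.076, -0.0235, 0.1302], [-0.0668, -0.0188, 0.1354], [-0.0586, 0.0125, 0.1393]]
0.14 19 [[-0.0764, -0.0232, 0.1415], [-0.0682, -0.0216, 0.1453], [-0.0594, -0.0187, 0.1493]]
0.15 19 [[-0.076, -0.0254, 0.1505], [-0.067, -0.0225, 0.1542], [-0.0581, 0.0068, 0.1598]]
0.16 55 [[-0.0803, -0.0284, 0.1613], [-0.0779, -0.0239, 0.1661], [-0.0568, 0.0121, 0.1699]]
0.17 69 [[-0.0808, -0.0287, 0.1704], [-0.0778, -0.0205, 0.1755], [-0.0586, 0.011, 0.1797]]
0.18 70 [[-0.0803, -0.0285, 0.1801], [-0.078, -0.0199, 0.1848], [-0.0579, 0.0111, 0.1897]]
0.19 73 [[-0.0807, -0.0286, 0.1902], [-0.0782, -0.0215, 0.195], [-0.0584, 0.014, 0.1997]]
0.2 122 [[-0.0791, -0.0264, 0.2005], [-0.0686, -0.0063, 0.2026], [-0.0577, 0.016, 0.2048]]
t 13.45 p [ 0.5166 -0.0203  0.2991] yaw 94.0 down [-0.007 -0.001 -1.   ] q [-0.09 -0.07  1.85 -0.    1.36 -1.73] w 0.0878 F [ 0.4 -0.7 -0.4]
   [-0.0005  0.1266 -0.0036] [-0.007 -0.003 -0.   ]
```

It hangs upright: x centre ≈ -0.067, top z 0.204. Gripping across the ends.

```bash
python3 -m inch '[[-0.001,0.04,-0.003,0,0,0,1],[-0.001,0.08,-0.003,0,0,0,1],[-0.001,0.11,-0.003,0,0,0,1],[-0.001,0.126,-0.003,0,0,0,1],[-0.001,0.126,-0.003,0,0,0,1],[-0.001,0.126,-0.003,0,0,0,0.5],[-0.001,0.126,-0.003,0,0,0,0.45],[-0.001,0.126,-0.003,0,0,0,0.45],[-0.001,0.126,-0.003,0,0,0,0.45],[-0.001,0.126,-0.003,0,0,0,0.45],[-0.001,0.126,-0.003,0,0,0,0.45],[-0.001,0.126,-0.003,0,0,0,0.45]]' 30
python3 - <<'E'
from h import *
go()
E
```

```text
t: 14.65
tcp_pos: [0.5193, -0.0213, 0.1739]
ee_rot: [-0.481, -0.516, 0.519, 0.483]
contact_force: [-0.4, -0.2, 3.4]
gripper_width: 0.0497
t 14.65 p [ 0.5193 -0.0213  0.1739] yaw 94.0 down [-0.006 -0.001 -1.   ] q [-0.09  0.02  2.   -0.    1.12 -1.73] w 0.0497 F [-0.4 -0.2  3.4]
```

```bash
python3 -m inch '[[0,-0.005,0,0,0,0,0.45],[0,-0.01,0,0,0,0,0.45],[0,-0.014,0,0,0,0,0.45],[0,-0.014,0,0,0,0,0.45],[0,-0.014,0.01,0,0,0,0.45]]' 30
python3 - <<'E'
from h import *
go()
p,d=arm.grab_frame("scene");cv2.imwrite("pics/s9.png",cv2.resize(p[120:320,250:450,::-1],(600,600)))
E
```

```text
t: 15.15
tcp_pos: [0.5099, -0.022, 0.188]
ee_rot: [-0.481, -0.516, 0.519, 0.483]
contact_force: [-0.3, 0.4, -2.7]
gripper_width: 0.0497
t 15.15 p [ 0.5099 -0.022   0.188 ] yaw 94.0 down [-0.005 -0.001 -1.   ] q [-0.09 -0.01  2.   -0.    1.15 -1.73] w 0.0497 F [-0.3  0.4 -2.7]
```

View pics/s9.png

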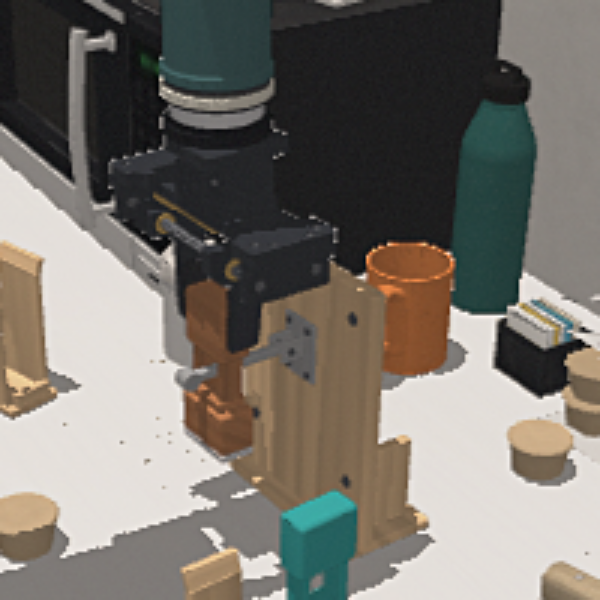

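The stamp, at crop (215,370), is lifted off the arm and the hook is still level at (260,355). I'll slide it out.

```bash
python3 -m inch '[[0,0,0.02,0,0,0,0.45],[0,0,0.04,0,0,0,0.45],[0,0,0.06,0,0,0,0.45],[0,0,0.08,0,0,0,0.45],[0,0,0.1,0,0,0,0.45],[0,0,0.105,0,0,0,0.45],[0,-0.01,0.105,0,0,0,0.45],[0,-0.04,0.105,0,0,0,0.45],[0,-0.07,0.105,0,0,0,0.45],[0,-0.09,0.105,0,0,0,0.45],[0,-0.1,0.105,0,0,0,0.45],[0,-0.1,0.105,0,0,0,0.45]]' 30
python3 - <<'E'
from h import *
go((np.r_[SD,.285],SY+np.pi/2))
p,d=arm.grab_frame("scene");np.savez("pics/s10.npz",p=p,d=d);cv2.imwrite("pics/s10.png",cv2.resize(p[120:320,220:420,::-1],(600,600)))
E
```

```text
t: 16.4
tcp_pos: [0.405, -0.0294, 0.2904]
ee_rot: [-0.481, -0.516, 0.519, 0.483]
contact_force: [0.4, -0.0, -3.8]
gripper_width: 0.05
t 16.4 p [ 0.405  -0.0294  0.2904] yaw 94.1 down [-0.004 -0.001 -1.   ] q [-0.13 -0.29  2.06 -0.    1.38 -1.77] w 0.05 F [ 0.4 -0.  -3.8]
   [ 0.2939  0.0047 -0.0675] [-0.005 -0.221 -0.001]
```

View pics/s10.png

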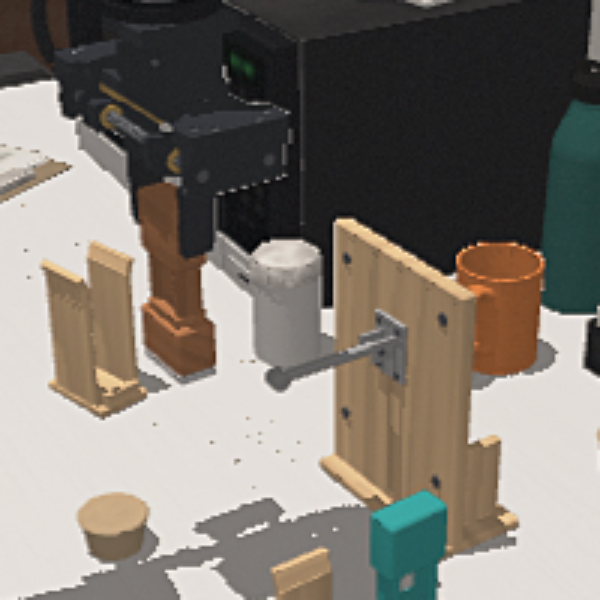

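The stamp is held upright at crop (175,270), off the hook, which is still down. I'll check its offset and tilt in hand, plus the side dock in the same camera.

```bash
python3 - <<'E'
from h import *
f=np.load("pics/s10.npz");W=cloud("scene",f["d"]);p=f["p"];hsv=cv2.cvtColor(p,cv2.COLOR_RGB2HSV)
m=(hsv[...,1]>130)&(hsv[...,0]<16);m[:175]=0;m[250:]=0;m[:,:265]=0;m[:,295:]=0
w=W[m];w=w[(w[:,2]>.17)&(w[:,2]<.34)&(w[:,1]<.05)]
R=Rdown(np.radians(94.1));T=np.array([.405,-.0294])
c,s=np.cos(BY),np.sin(BY);dd=w[:,:2]-T;L=np.c_[dd@[c,s],dd@[-s,c],w[:,2]]
for a in np.arange(.18,.34,.01):
    q=L[(L[:,2]>a)&(L[:,2]<a+.01)]
    if len(q):print(a.round(2),len(q),np.percentile(q,[3,50,97],axis=0).round(4).tolist())
# dock in scene cloud, dock frame
w=W[195:262,230:272].reshape(-1,3);w=w[(w[:,2]>.01)&(w[:,2]<.16)&(w[:,1]>.15)]
c,s=np.cos(SY),np.sin(SY);dd=w[:,:2]-SD;L=np.c_[dd@[c,s],dd@[-s,c],w[:,2]]
print("dock")
for a in (.01,.03,.05,.07,.09,.11,.125):
    q=L[(L[:,2]>a)&(L[:,2]<a+.02)]
    h=np.histogram(q[:,0],bins=np.arange(-.045,.046,.005))[0]
    print(a,len(q),np.percentile(q,[2,50,98],axis=0)[:,:2].round(4).tolist(),h)
E
```

```text
0.19 1 [[-0.0015, -0.0247, 0.1999], [-0.0015, -0.0247, 0.1999], [-0.0015, -0.0247, 0.1999]]
0.2 66 [[-0.0151, -0.0303, 0.2004], [-0.0095, -0.0267, 0.2062], [0.0131, 0.0122, 0.2098]]
0.21 88 [[-0.0154, -0.0302, 0.2104], [-0.0132, -0.0255, 0.2151], [0.0106, 0.016, 0.2195]]
0.22 91 [[-0.0154, -0.0303, 0.2203], [-0.0115, -0.0256, 0.2252], [0.0108, 0.0142, 0.2294]]
0.23 127 [[-0.0145, -0.0287, 0.2302], [-0.0092, -0.0194, 0.2331], [0.0104, 0.0177, 0.2397]]
0.24 65 [[-0.01, -0.0227, 0.2403], [-0.0052, -0.0116, 0.2437], [0.0073, 0.0134, 0.249]]
0.25 50 [[-0.0091, -0.0227, 0.2504], [-0.0001, -0.0193, 0.255], [0.0082, 0.0138, 0.2592]]
0.26 43 [[-0.0102, -0.0227, 0.2608], [-0.0014, -0.0194, 0.2642], [0.0082, 0.0135, 0.2697]]
0.27 33 [[-0.0126, -0.0252, 0.2703], [-0.0061, -0.0214, 0.2765], [0.0085, 0.0022, 0.2798]]
0.28 61 [[-0.0139, -0.0273, 0.2801], [-0.0116, -0.0163, 0.2834], [0.0069, 0.0137, 0.2888]]
0.29 47 [[-0.0136, -0.0258, 0.2905], [-0.0126, -0.0079, 0.2947], [-0.01, 0.0139, 0.2992]]
0.3 49 [[-0.0142, -0.0263, 0.3003], [-0.0125, -0.0088, 0.3042], [-0.0098, 0.0171, 0.3088]]
0.31 84 [[-0.
[... 329 characters left out ...]
, -0.0071], [0.0256, 0.0239]] [ 0  0  0 36 49  3  0  0  0  0  0  0 21 58  7  0  0  0]
0.05 179 [[-0.0274, -0.0291], [0.0181, -0.0058], [0.0277, 0.0252]] [ 0  0  0 41 45  2  0  0  0  0  0  0 20 65  6  0  0  0]
0.07 190 [[-0.0278, -0.0299], [-0.0192, -0.0066], [0.026, 0.0239]] [ 0  0  0 47 45  7  0  0  0  0  0  0 18 67  6  0  0  0]
0.09 201 [[-0.0273, -0.0291], [0.0181, -0.0048], [0.027, 0.0248]] [ 0  0  0 43 54  3  0  0  0  0  0  0 24 69  8  0  0  0]
0.11 182 [[-0.0291, -0.0305], [0.0198, -0.0064], [0.0281, 0.0249]] [ 0  0  0 44 32  4  0  0  0  0  0  0 13 76 12  1  0  0]
0.125 131 [[-0.0298, -0.0285], [0.0219, -0.0054], [0.0307, 0.0234]] [ 0  0  2 44 12  0  0  0  0  0  0  0  0 36 31  6  0  0]
```

Stamp and dock agree with the estimates to within ~1 mm in x and y. Moving above the dock.

```bash
python3 -m inch '[[0.03,0,-0.007,0,-0.03,0,0.45],[0.07,0,-0.016,0,-0.06,0,0.45],[0.11,0,-0.025,0,-0.1,0,0.45],[0.15,0,-0.034,0,-0.14,0,0.45],[0.19,0,-0.044,0,-0.18,0,0.45],[0.23,0,-0.053,-0.003,-0.221,0,0.45],[0.26,0.002,-0.06,-0.004,-0.221,0,0.45],[0.285,0.004,-0.066,-0.004,-0.221,0,0.45],[0.294,0.004,-0.0675,-0.004,-0.221,0,0.45],[0.294,0.004,-0.0675,-0.004,-0.221,0,0.45],[0.294,0.004,-0.0675,-0.004,-0.221,0,0.45]]' 30
python3 - <<'E'
from h import *
go((np.r_[SD,.243],SY+np.pi/2))
p,d=arm.grab_frame("scene");np.savez("pics/s11.npz",p=p,d=d);cv2.imwrite("pics/s11.png",cv2.resize(p[100:300,170:370,::-1],(600,600)))
E
```

```text
t: 17.55
tcp_pos: [0.4501, 0.2678, 0.283]
ee_rot: [-0.421, -0.566, 0.569, 0.423]
contact_force: [-0.3, 0.6, -3.5]
gripper_width: 0.0498
t 17.55 p [0.4501 0.2678 0.283 ] yaw 106.7 down [-0.005 -0.002 -1.   ] q [ 0.49 -0.05  1.86  0.    1.33 -1.37] w 0.0498 F [-0.3  0.6 -3.5]
   [ 0.0003  0.04   -0.0018] [-0.006  0.    -0.001]
```

View pics/s11.png

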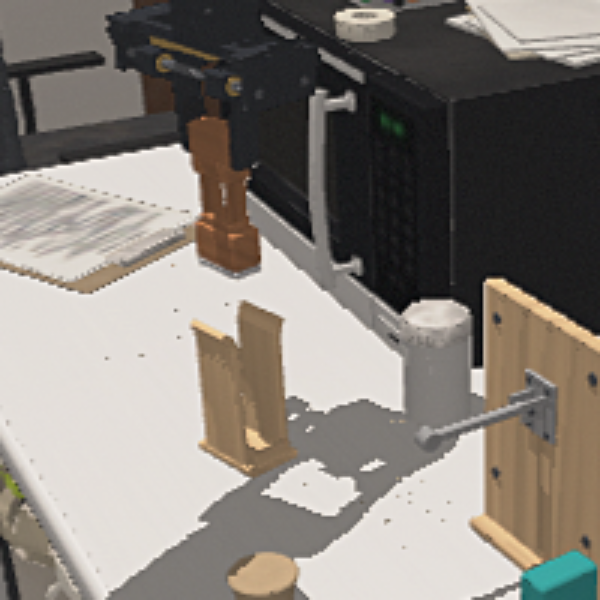

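The stamp at crop (225,200) is above the dock at (245,390), in line. I'll descend in stages.

```bash
python3 -m inch '[[0,0.02,-0.001,-0.005,0,0,0.45],[0,0.04,-0.0015,-0.005,0,0,0.45],[0,0.05,-0.0015,-0.005,0,0,0.45],[0,0.06,-0.0015,-0.005,0,0,0.45],[0,0.07,-0.0015,-0.005,0,0,0.45],[0,0.08,-0.0015,-0.005,0,0,0.45],[0,0.09,-0.0015,-0.005,0,0,0.45]]' 30
python3 - <<'E'
from h import *
go((np.r_[SD,.1045],SY+np.pi/2))
p,d=arm.grab_frame("scene");np.savez("pics/s12.npz",p=p,d=d);cv2.imwrite("pics/s12.png",cv2.resize(p[150:280,200:330,::-1],(600,600)))
E
```

```text
t: 18.3
tcp_pos: [0.4516, 0.2679, 0.1931]
ee_rot: [0.422, 0.567, -0.567, -0.422]
contact_force: [-0.2, 0.1, -3.9]
gripper_width: 0.05
t 18.3 p [0.4516 0.2679 0.1931] yaw 106.7 down [ 0.001  0.    -1.   ] q [ 0.49  0.01  1.97 -0.    1.15 -1.37] w 0.05 F [-0.2  0.1 -3.9]
   [0.0006 0.0886 0.    ] [ 0.001 -0.    -0.   ]
```

View pics/s12.png

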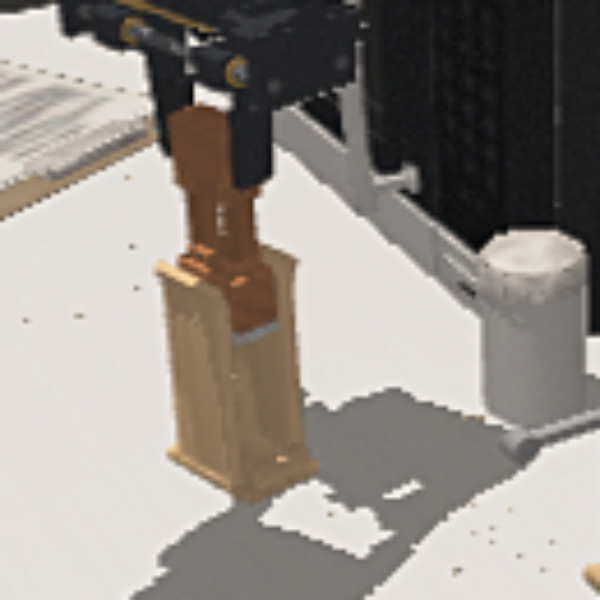

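The stamp's foot, at crop (250,300), is between the side walls with no contact force. Continuing down.

```bash
python3 -m inch '[[0,0.015,0,0,0,0,0.45],[0,0.03,0,0,0,0,0.45],[0,0.045,0,0,0,0,0.45],[0,0.06,0,0,0,0,0.45],[0,0.07,0,0,0,0,0.45],[0,0.077,0,0,0,0,0.45],[0,0.083,0,0,0,0,0.45],[0,0.086,0,0,0,0,0.45],[0,0.086,0,0,0,0,0.45]]' 30
python3 - <<'E'
from h import *
go()
E
```

```text
t: 19.25
tcp_pos: [0.4508, 0.2675, 0.1054]
ee_rot: [-0.422, -0.567, 0.568, 0.422]
contact_force: [0.5, -0.3, -2.5]
gripper_width: 0.0499
t 19.25 p [0.4508 0.2675 0.1054] yaw 106.7 down [-0.001 -0.001 -1.   ] q [ 0.49  0.11  2.05 -0.    0.98 -1.37] w 0.0499 F [ 0.5 -0.3 -2.5]
```

```bash
python3 -m inch '[[0,0.001,0,0,0,0,0.45],[0,0.002,0,0,0,0,0.45],[0,0.003,0,0,0,0,0.45],[0,0.003,0,0,0,0,0.45]]' 30
python3 - <<'E'
from h import *
go()
E
```

```text
t: 19.65
tcp_pos: [0.452, 0.2679, 0.105]
ee_rot: [0.423, 0.568, -0.567, -0.422]
contact_force: [-2.9, -2.9, 9.1]
gripper_width: 0.0495
t 19.65 p [0.452  0.2679 0.105 ] yaw 106.7 down [ 0.001 -0.    -1.   ] q [ 0.49  0.11  2.05 -0.    0.98 -1.37] w 0.0495 F [-2.9 -2.9  9.1]
```

The stamp is on the floor: vertical force +9 N at the expected height. I'll release it slowly and rise.

```bash
python3 -m inch '[[0,-0.001,0,0,0,0,0.6],[0,-0.001,0,0,0,0,0.75],[0,-0.001,0,0,0,0,0.85],[0,-0.001,0,0,0,0,0.85],[0,-0.001,0,0,0,0,0.85],[0,-0.03,0,0,0,0,0.85],[0,-0.07,0,0,0,0,0.85],[0,-0.11,0,0,0,0,0.85],[0,-0.15,0,0,0,0,0.85],[0,-0.19,0,0,0,0,0.7],[0,-0.19,0,0,0,0,0.6]]'
python3 - <<'E'
from h import *
go((np.r_[loc(BO,BY,-.103,0),.255],BY+np.pi/2))
p,d=arm.grab_frame("scene");np.savez("pics/s13.npz",p=p,d=d);cv2.imwrite("pics/s13.png",cv2.resize(p[150:280,200:330,::-1],(600,600)))
W=cloud("scene",d);hsv=cv2.cvtColor(p,cv2.COLOR_RGB2HSV)
m=(hsv[...,1]>170)&(hsv[...,0]<16);m[:165]=0;m[265:]=0;m[:,:230]=0;m[:,275:]=0
w=W[m];w=w[(w[:,2]>.01)&(w[:,2]<.2)&(w[:,1]>.15)]
c,s=np.cos(SY),np.sin(SY);dd=w[:,:2]-SD;L=np.c_[dd@[c,s],dd@[-s,c],w[:,2]]
print(L[:,2].min(),L[:,2].max())
for a in np.arange(.01,.15,.015):
    q=L[(L[:,2]>a)&(L[:,2]<a+.015)]
    if len(q):print(a.round(3),len(q),np.percentile(q,[3,50,97],axis=0).round(4).tolist())
E
```

```text
t: 20.75
tcp_pos: [0.4548, 0.2696, 0.3021]
ee_rot: [0.424, 0.571, -0.563, -0.42]
contact_force: [0.2, -0.7, -0.0]
gripper_width: 0.0612
t 20.75 p [0.4548 0.2696 0.3021] yaw 106.7 down [ 0.012  0.006 -1.   ] q [ 0.49 -0.06  1.84 -0.    1.35 -1.37] w 0.0612 F [ 0.2 -0.7 -0. ]
   [-0.2886  0.0458  0.0582] [0.013 0.218 0.003]Traceback (most recent call last):
  File "<stdin>", line 8, in <module>
    return umr_minimum(a, axis, None, out, keepdims, initial, where)
ValueError: zero-size array to reduction operation minimum which has no identity
```

View pics/s13.png

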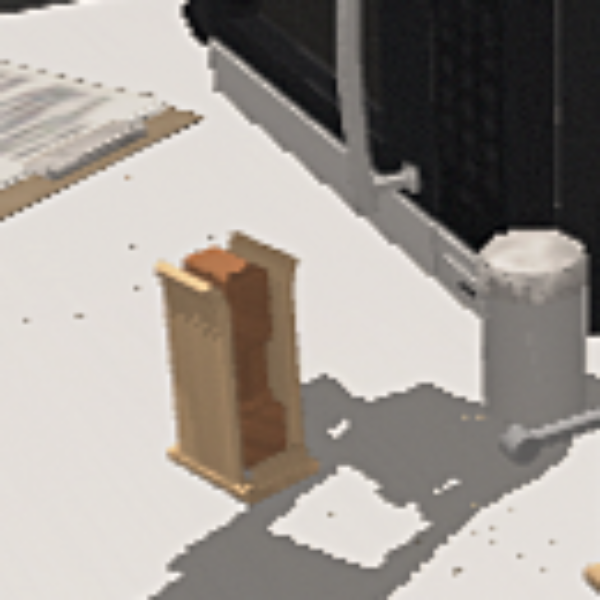

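The stamp stands fully down in the side dock at crop (230,350), its top level with the walls. Now I'll take the knob.

```bash
python3 -m inch '[[-0.04,0,0.008,0.003,0.03,0,0.6],[-0.08,0,0.016,0.006,0.06,0,0.6],[-0.12,0.01,0.024,0.01,0.1,0,0.6],[-0.16,0.02,0.032,0.013,0.14,0,0.6],[-0.2,0.03,0.04,0.013,0.18,0,0.6],[-0.24,0.04,0.048,0.013,0.218,0,0.6],[-0.27,0.046,0.055,0.013,0.218,0,0.6],[-0.289,0.046,0.058,0.013,0.218,0,0.6],[-0.289,0.046,0.058,0.013,0.218,0,0.6],[-0.289,0.046,0.058,0.013,0.218,0,0.6]]'
python3 - <<'E'
from h import *
go((np.r_[loc(BO,BY,-.103,0),.141],BY+np.pi/2))
p,d=arm.grab_frame("top");np.savez("pics/t14.npz",p=p,d=d);W=cloud("top",d);cv2.imwrite("pics/t14.png",cv2.resize(p[160:320,150:400,::-1],(780,499)))
hsv=cv2.cvtColor(p,cv2.COLOR_RGB2HSV)
m=np.zeros((480,640),bool);m[230:290,160:235]=1;Z=W[...,2]
st=m&(hsv[...,1]>170)&(Z>.11)&(Z<.15)
for z in(None,.135):
    w=W[st] if z is None else plane("top",np.argwhere(st)[:,::-1],z)
    print(len(w),[np.round(v,1) for v in cv2.minAreaRect(w[:,:2].astype(np.float32)*1000)],np.median(W[st][:,2]))
E
```

```text
t: 21.8
tcp_pos: [0.4804, -0.0243, 0.2504]
ee_rot: [-0.479, -0.516, 0.519, 0.484]
contact_force: [0.6, 0.8, 0.7]
gripper_width: 0.0531
t 21.8 p [ 0.4804 -0.0243  0.2504] yaw 94.1 down [-0.008  0.002 -1.   ] q [-0.1  -0.11  1.98  0.    1.28 -1.75] w 0.0531 F [0.6 0.8 0.7]
   [ 0.0006  0.1094 -0.0029] [-0.008 -0.001  0.002]
320 [array([450.1, 266.6]), array([24.9, 50. ]), np.float64(16.5)] 0.13544613234051472
320 [array([449.5, 263.3]), array([28.1, 54.5]), np.float64(16.7)] 0.13544613234051472
```

View pics/t14.png

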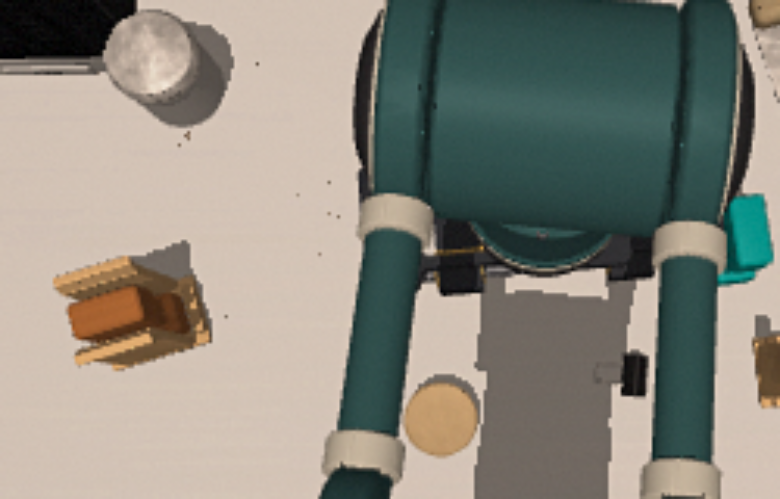

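The stamp's handle top at crop (108,312) is within ~2.5 mm of the dock centre, with its top at z 0.1354. I'll descend and pinch the knob.

```bash
python3 -m inch '[[0.001,0.04,-0.002,-0.006,0,0,0.6],[0.001,0.08,-0.002,-0.006,0,0,0.6],[0.001,0.109,-0.002,-0.006,0,0,0.6],[0.001,0.109,-0.002,-0.006,0,0,0.6],[0.001,0.109,-0.002,-0.006,0,0,0.2],[0.001,0.109,-0.002,-0.006,0,0,0],[0.001,0.109,-0.002,-0.006,0,0,0],[0.001,0.109,-0.002,-0.006,0,0,0],[0.001,0.109,-0.002,-0.006,0,0,0]]' 12
python3 - <<'E'
from h import *
go()
E
```

```text
t: 22.75
tcp_pos: [0.4825, -0.0226, 0.1429]
ee_rot: [0.481, 0.519, -0.517, -0.482]
contact_force: [0.3, -0.4, 0.2]
gripper_width: 0.0149
t 22.75 p [ 0.4825 -0.0226  0.1429] yaw 94.2 down [ 0.001  0.002 -1.   ] q [-0.1  -0.02  2.11  0.    1.05 -1.74] w 0.0149 F [ 0.3 -0.4  0.2]
```

```bash
python3 -m inch '[[0,-0.015,-0.001,0,0,0,0],[0,-0.029,-0.005,0,0,0,0],[0,-0.0425,-0.011,0,0,0,0],[0,-0.0545,-0.02,0,0,0,0],[0,-0.065,-0.03,0,0,0,0],[0,-0.0735,-0.0425,0,0,0,0],[0,-0.08,-0.056,0,0,0,0],[0,-0.084,-0.07,0,0,0,0],[0,-0.085,-0.085,0,0,0,0],[0,-0.085,-0.087,0,0,0,0],[0,-0.085,-0.087,0,0,0,0]]' 12
python3 - <<'E'
from h import *
go()
p,d=arm.grab_frame("scene");cv2.imwrite("pics/s15.png",cv2.resize(p[100:320,230:450,::-1],(600,600)))
E
```

```text
t: 23.85
tcp_pos: [0.571, -0.0165, 0.23]
ee_rot: [0.482, 0.519, -0.516, -0.481]
contact_force: [-0.0, -1.0, 5.0]
gripper_width: 0.0135
t 23.85 p [ 0.571  -0.0165  0.23  ] yaw 94.2 down [ 0.005  0.002 -1.   ] q [-0.07  0.07  1.84  0.    1.22 -1.72] w 0.0135 F [-0. -1.  5.]
```

View pics/s15.png

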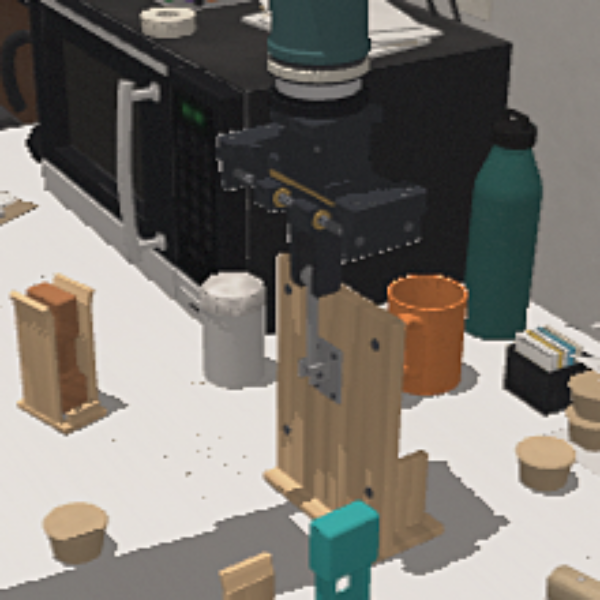

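The arm is upright, from crop (315,300) to (315,370). I'll release it and retreat up and back.

```bash
python3 -m inch '[[0,0,0,0,0,0,0.5],[0,0,0,0,0,0,0.5],[0,0,0,0,0,0,0.5],[0,0,0,0,0,0,0.5],[0,-0.02,0,0,0,0,0.5],[0,-0.06,0,0,0,0,0.5],[0,-0.1,0,0,0,0,0.5],[-0.04,-0.1,0.04,0,0,0,0.5],[-0.08,-0.1,0.08,0,0,0,0.5],[-0.12,-0.1,0.12,0,0,0,0.5],[-0.16,-0.1,0.14,0,0,0,0.5],[-0.16,-0.1,0.14,0,0,0,0.5]]'
python3 - <<'E'
from h import *
go()
p,d=arm.grab_frame("scene");cv2.imwrite("pics/s16.png",cv2.resize(p[100:320,230:450,::-1],(600,600)))
p,d=arm.grab_frame("top");np.savez("pics/t16.npz",p=p,d=d);cv2.imwrite("pics/t16.png",p[...,::-1])
W=cloud("top",d);w=W[150:250,300:335].reshape(-1,3);w=w[(w[:,2]>.232)&(w[:,2]<.27)&(w[:,0]<.59)&(w[:,0]>.5)]
print(len(w),w.min(0).round(4),w.max(0).round(4))
q=np.load("pics/top0.npz")["p"].astype(int)
dif=(np.abs(q-p).sum(2)>60).astype(np.uint8)*255;cv2.imwrite("pics/dif.png",dif)
E
```

```text
t: 25.1
tcp_pos: [0.44, -0.1893, 0.3291]
ee_rot: [0.483, 0.518, -0.516, -0.481]
contact_force: [1.7, -0.3, -0.1]
gripper_width: 0.0441
t 25.1 p [ 0.44   -0.1893  0.3291] yaw 94.0 down [ 0.004  0.    -1.   ] q [-0.46 -0.16  1.89  0.    1.41 -2.1 ] w 0.0441 F [ 1.7 -0.3 -0.1]
63 [ 0.5591 -0.0234  0.2397] [ 0.5749 -0.01    0.2508]
```

View pics/s16.png

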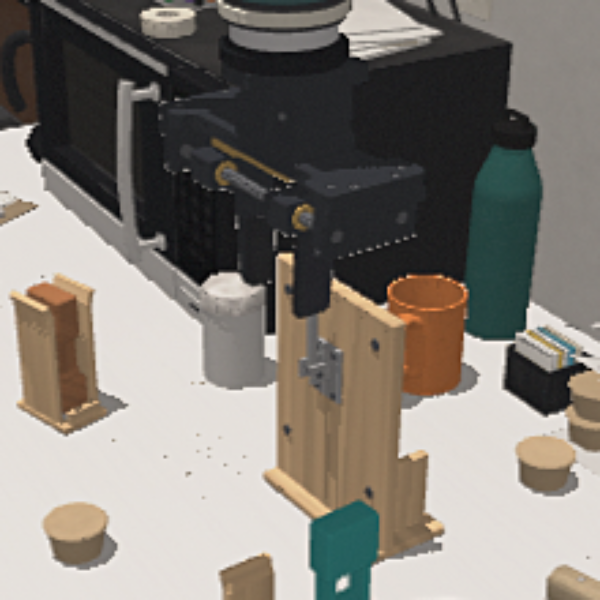

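View pics/t16.png

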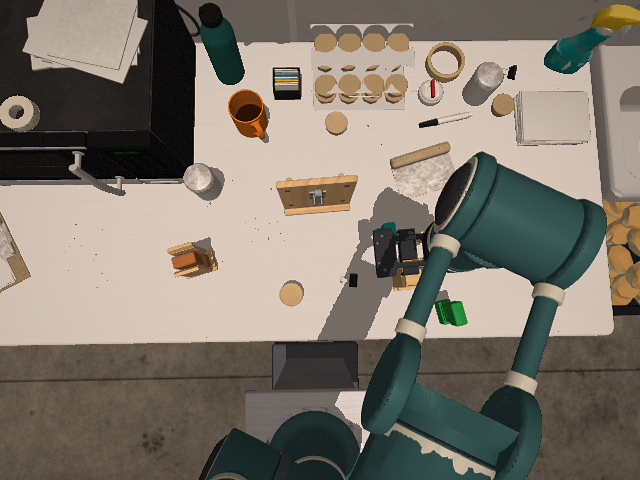

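The knob reads the same x and y bounds as at the start, so the hook is flat. The stamp stands in the side dock at top (191,260), the bystanders are where they were, and the gripper is clear. Settle, then hand in.

```bash
python3 -m inch '[[0,0,0,0,0,0,0.5],[0,0,0,0,0,0,0.5],[0,0,0,0,0,0,0.5]]' && python3 -c "
from plant import arm
s=arm.read_state();print(s['t'],abs(s['dq']).max(),s['contact_force']);print(arm.hand_in())"
```

```text
t: 25.5
tcp_pos: [0.4422, -0.1866, 0.3289]
ee_rot: [0.483, 0.519, -0.516, -0.481]
contact_force: [0.9, 0.5, -0.2]
gripper_width: 0.0441
25.5 0.003833771427601867 [ 0.92319038  0.49274426 -0.15297724]
the job is handed in; nothing more can be done
None
```

I finished the task and handed it in at about 25.5 s. I folded the hook down and hung the stamp on it by its slot. I then let go, took the stamp again across the ends of its handle, stood it in the side-wall dock, and folded the empty hook back up. The hand-in call gave no verdict.

My last checks:
- **Stamp:** In the top view, its handle top was at z 0.1354 m and within about 2.5 mm of the dock's centre. The depth readings and a flat-plane projection of the same mask disagreed by up to 3 mm sideways. That projected outline came out larger than the handle, so I trusted the depth readings. A separate side-view check of the seated stamp failed because its colour mask came back empty. I relied on the top view and the picture, where the handle is level with the walls.
- **Hook:** The knob was back within about 1 mm of where it started, so I take the hook as flat.
- **Bystanders:** They looked unmoved by eye in the final pictures; I did not measure them.
- **Arm:** It was clear of everything and at rest.

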